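# Fetch the bangle from under the grinder guard

### The job

The blue bangle has fallen under the bench grinder's fixed wire guard. Use the draw hook to pull it wholly out of the guard's open mouth along the bench, keeping the gripper's fingers off the bangle while it is under there; then lay the bangle flat on the floor of the white tray and leave the hook lying on the black mat it came from. Leave the other things where they are.

Things in the scene. Friction and masses are not known exactly. Their poses are not given: they have to be found in the camera images.
- guard: Fixed wire guard of a green bench grinder. Origin: middle of its open mouth (yellow edge), at bench height; +x goes in, y along the mouth, z up. Space inside: 240 wide (y), 160 deep (x), clear height 92 mm, floor is the bench. Roof: close grille at 95 mm; sides barred; the grinder, 230 mm high, fills x = 160 to 310. The mouth faces roughly to the robot's right (-y).
- bangle_mid (a point): Blue resin bangle, a plain ring with flat faces: outside diameter 84 mm, inside 62 mm (wall 11 mm thick), 18 mm high, about 50 g, lying flat on the bench under the guard. The point is its centre, half-way up (in the hole); z is its axis.
- hook_grip (a point): Draw hook, 199 mm long, 160 g: orange block handle (80 long, 30 wide, 34 high) with an 8 mm steel rod from its front, centred 28 mm above the handle's underside, ending in a prong straight down. Rests on the flat underside, prong down. Point: the handle's centre, 17 mm above its underside; +x along the rod to the prong, z up.
- hook_tip (a point): Lower end of the draw hook's prong (8 mm diameter, 155 mm ahead of the handle's centre along x, 1 mm above the level of the handle's underside). The rod's underside is 23 mm above this point.
- hook_mid (a point): Middle of the draw hook's length, 57.5 mm from the handle's centre towards the prong, 17 mm above the underside.
- mat: Black mat, 230 (x) by 90 (y) mm, only 1 mm thick and flush for all purposes, on the bench; the draw hook lies along it at the start. Origin: its centre; x along its length.
- tray: White shallow open square tray, fixed: 164 mm outside, 156 mm inside, walls 4 mm thick and 16 mm high in all, floor 4 mm thick. Origin: centre of its underside, on the bench; x and y along its sides.
- wood_bangle: Bystander: dark wooden bangle, 80 mm across, 18 mm high, flat on the bench. Origin: centre of its underside.
- bar: Bystander: red bar of polish, 60 by 26 by 26 mm, lying under the guard near its +y side. Origin: centre of its underside.
- mug: Bystander: blue mug, 76 mm across, 85 mm high, beyond the middle of the bench. Origin: centre of its underside.
- jar: Bystander: amber jar, 64 mm across, 80 mm high. Origin: centre of its underside.
- hammer: Bystander: hammer lying on the bench at the left. Origin on its underside.
- brush: Bystander: brush lying on the bench at the right. Origin on its underside.
Things that resemble listed ones, but are neither listed nor needed, are in the scene too. What is shaped like the part that bears hook_grip but yellow is not meant.

How it is judged:
By the outcome, as a careful person would: the job done as asked, in the order asked, and still so for the second after the job is handed in, with the robot touching nothing.
It also fails if it takes over 72 s, if anything falls off the work surface, if the arm or the gripper's body presses on something with over 40 N, if the wrist force passes 120 N, or if a joint passes its speed limit or range.

### The arm

A 6-joint arm with a two-finger parallel gripper is mounted at the origin on the work surface. World frame = base frame: x ahead of the robot, y to its left, z up, the work surface at z = 0. Lengths are in m, angles in rad, forces in N, time in s.
With the tool pointing down it reaches from about 0.325 to 0.925 m from the base axis. Payload 3.1 kg.
Tool frame: the origin (TCP) lies at the very end of the fingers, on their centre line; the grasp point (between the pads) lies 19 mm behind it; z points along the fingers, y is the line along which they close (so a half turn about z gives the same grasp; the last joint's range is limited). The gripper opens to 85 mm and grips with 20 to 120 N. Pads are 22 mm wide; open, the fingers measure 114 mm over their backs; the gripper's body (76 mm by 85 mm) begins 54 mm behind the grasp point. The pads swing forward as they close: fully open they stand 13 mm farther back than shut.
Start: joints at [1.014, 0.217, 1.613, -0, 1.311, -0.112], TCP at [0.269, 0.564, 0.231] pointing down, gripper open.
Joint ranges: [-2.75, 2.75], [-0.78, 2.1], [0.31, 2.55], [-1.13, 4.27], [0.13, 2.63], [-2.58, 2.58]. Speed limits (rad/s): [2.79, 2.79, 3.14, 3.14, 3.14, 3.14].

### API

Orientations are given as [roll, pitch, yaw] about the fixed x, y, z axes, in that order (R = Rz(yaw) Ry(pitch) Rx(roll)).
In Python, from plant import * gives the robot as it stands.
- The arm moves only by the tool step_arm, never from a script. Its argument "rows" is a list that holds one entry, the list of rows, each a list of 7 numbers: the finger opening in m, from 0 to 0.0854, then the shift along the tool's x, y, z in m, then the turn, a rotation vector about the tool's x, y, z in degrees. A call has 1 to 5 rows; each row is the pose to reach, as a shift and turn from the pose commanded when the call began, along the tool's axes at that moment; what a row does not reach only later rows make up. A row lasts 1/12 s, in which the tool goes at most 41.7 mm and 7.16 degrees, less where a joint would pass 70% of its speed; a pose out of reach is approached as far as the arm can. A call with a gripper value outside its range is refused whole. The fingers move at their own pace and stop on an object; "squeeze" is the grip in N (left out, the last holds). Time passes only in rows, so rows that repeat a pose let the fingers close. It gives the time, the measured TCP pose, the force and the opening at its end, in the units of the state.
- read_state(): the state, without advancing time (a new reading comes with each control period).
- camera(name): name is "scene" or "side" or "wrist"; returns the picture (480x640x3 uint8, blue, green, red); there is no depth.
- camera_model(name): a dict with "fx", "fy", "cx", "cy" (pixels), "world_to_cam" (4x4, takes a point from world to camera coordinates). Camera axes: x right, y down, z forward; pixel columns grow to the right and rows downward; lengths in m; the calibration is good to about 2 mm. A picture is of the moment at which its call begins: read the wrist's pose just before it. camera_model takes no time and is no camera call; for the wrist camera it gives the pose at the moment of the call.
- finish_job(): hands the job in, once; it reports no verdict.
The state is a dict: "time": time; "q": joint angles; "joint_velocities": joint speeds; "effort": joint torques, N m; "tcp_pos": TCP position; "eef_rot": TCP orientation; "force": force on the tool from outside, world axes, zero at the start; "torque": the same for the moment, N m; "finger_gap": finger opening in m.
Only numpy, scipy, OpenCV 4.12 (cv2) and the standard library are available. Lean on these libraries where they do the work, as an engineer would, in place of code of your own. Each camera call takes 0.05 s, during which the arm holds its last target. There are 200 camera calls.

## Working session

There is one attempt and no reset: what is moved stays moved. The work goes in short steps, Python scripts to look and compute and a tool call to move; the robot and the scene stay as the last step left them, time stands still between calls to the robot, and variables do not carry over. Pictures are saved under pics/ and viewed, on a budget of 10 in all, crops included, one or two more only if the job needs it, and the job is handed in when it is done.

Besides the shell and the picture viewer there is one more tool, called after "Request:" as name(argument=value, ...) on one line, values as JSON. step_arm: Moves the arm, as the interface text tells. Its arguments: {"type":"object","properties":{"rows":{"type":"array"},"squeeze":{"type":"number"}},"required":["rows"]}

```bash
mkdir -p pics; ls; python3 - <<'E'
from plant import *
import cv2
for n in("scene","side"):
    cv2.imwrite(f"pics/{n}0.png",camera(n)); m=camera_model(n); print(n,m)
print(read_state())
E
```

```text
pics
scene {'fx': 439.9409893752308, 'fy': 439.9409893752308, 'cx': 319.89418479545054, 'cy': 234.96723997976858, 'world_to_cam': array([[-0.51669618,  0.85606406,  0.01339302,  0.28024087],
       [ 0.6028955 ,  0.37490858, -0.70424468, -0.25347473],
       [-0.60789972, -0.35580595, -0.709831  ,  1.2890458 ],
       [ 0.        ,  0.        ,  0.        ,  1.        ]])}
side {'fx': 470.0685787560491, 'fy': 470.0685787560491, 'cx': 327.20996604395674, 'cy': 239.97472274861045, 'world_to_cam': array([[ 0.77862694, -0.6274309 ,  0.00839989, -0.42161437],
       [-0.28537428, -0.36600134, -0.88577906,  0.18963889],
       [ 0.55883952,  0.68729432, -0.46403115,  0.88870579],
       [ 0.        ,  0.        ,  0.        ,  1.        ]])}
{'time': 0.1, 'q': array([ 1.01378740e+00,  2.17708171e-01,  1.61479439e+00,  4.04606816e-05,
        1.31130750e+00, -1.12203171e-01]), 'joint_velocities': array([ 0.00163707, -0.00011415, -0.00712499,  0.00029949, -0.00014623,
       -0.00057944]), 'effort': array([ 1.22873803e-04, -3.98075938e+01, -3.04972887e+01, -1.37519883e-04,
        4.19463264e-03,  1.41043631e-05]), 'tcp_pos': array([0.2685018 , 0.56356232, 0.23006977]), 'eef_rot': array([-3.13939357e+00, -2.87115360e-04,  2.69677616e+00]), 'force': array([0.3175578 , 0.36973161, 0.52372364]), 'torque': array([ 0.03966057, -0.03832103,  0.05474722]), 'finger_gap': 0.08555924136406141}
```

View pics/scene0.png

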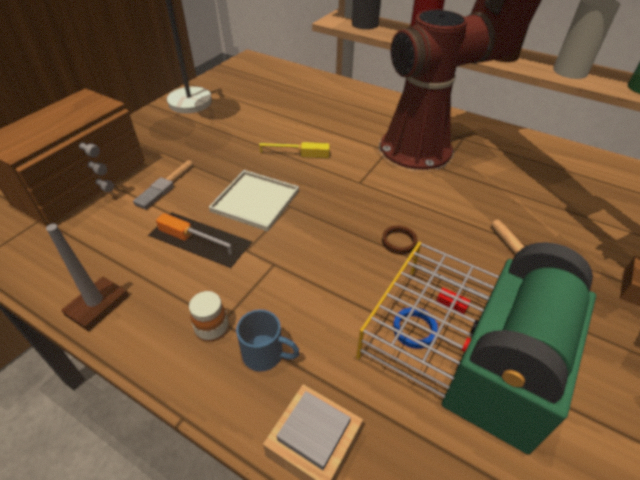

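View pics/side0.png

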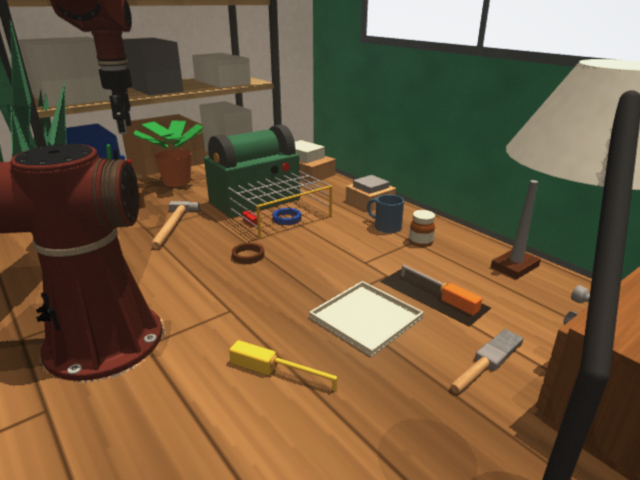

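Scene view: the orange hook's handle is at (173,227) with its prong at (230,248), on the black mat. The yellow look-alike is at (315,150). The blue bangle is at (415,327) under the guard; the dark wooden bangle at (400,240) and the blue mug at (262,340) could be mistaken for it. The tray is at (255,199). By the description, I choose the orange hook on the mat and the blue ring under the guard. Next is a close crop to check that and to read pixels.

```bash
python3 - <<'E'
import cv2,numpy as np
s=cv2.imread("pics/scene0.png")
a=cv2.resize(s[235:405,350:500],None,fx=3.5,fy=3.5,interpolation=cv2.INTER_CUBIC)
b=cv2.resize(s[165:270,140:304],None,fx=1,fy=1)
b=cv2.resize(s[205:270,145:245],None,fx=2.7,fy=2.7,interpolation=cv2.INTER_CUBIC)
c=cv2.resize(s[165:235,203:303],None,fx=2.7,fy=2.7,interpolation=cv2.INTER_CUBIC)
r=np.zeros((a.shape[0],270,3),np.uint8); r[:b.shape[0]]=b[:,:270]; r[200:200+c.shape[0]]=c[:,:270]
o=np.hstack([a,r]); cv2.imwrite("pics/crop1.png",o); print(o.shape)
E
```

```text
(595, 795, 3)
```

View pics/crop1.png

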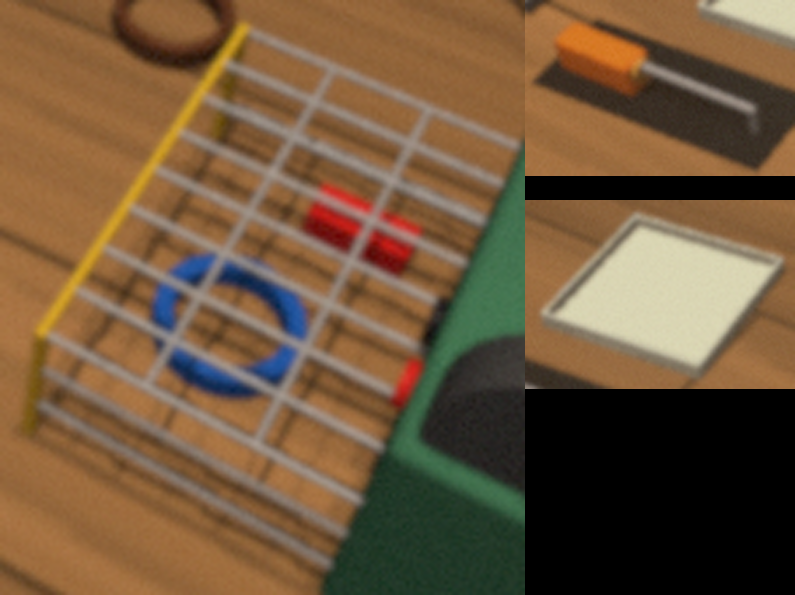

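```bash
cat > h.py <<'E'
from plant import *
import numpy as np, cv2
def ray(n,u,v,z,m=None):
    m=m or camera_model(n); W=m["world_to_cam"]; R,t=W[:3,:3],W[:3,3]
    d=R.T@[(u-m["cx"])/m["fx"],(v-m["cy"])/m["fy"],1]; c=-R.T@t
    return c+d*(z-c[2])/d[2]
def proj(n,p,m=None):
    m=m or camera_model(n); q=m["world_to_cam"]@np.r_[p,1]
    return np.array([m["fx"]*q[0]/q[2]+m["cx"],m["fy"]*q[1]/q[2]+m["cy"]])
E
python3 - <<'E'
from h import *
np.set_printoptions(precision=4,suppress=True)
g=lambda x,y:(350+x/3.5,235+y/3.5); h=lambda x,y:(145+(x-525)/2.7,205+y/2.7); t=lambda x,y:(203+(x-525)/2.7,165+(y-200)/2.7)
P=lambda q,z:ray("scene",*q,z)
a,b=P(g(245,25),.095),P(g(40,332),.095); print("mouth",a,b,np.linalg.norm(a-b),"mid",(a+b)/2,"foot",P(g(30,430),0),P(g(220,137),0))
d=(b-a)/np.linalg.norm(b-a); print("inward",np.cross([0,0,1],d),np.cross(d,[0,0,1]))
print("bangle",P(g(229.5,324.5),.009),P(g(152,320),.009),P(g(307,325),.009))
print("bar",P(g(365,230),.02))
r0,r1=P(h(638,68),.028),P(h(755,108),.028); print("rod",r0,r1,np.linalg.norm(r1-r0),"tip",P(h(755,132),.001))
print("mat",[P(h(*q),0) for q in((535,80),(595,20),(760,168))])
c=[P(t(*q),.016) for q in((637,215),(782,262),(698,372),(543,315))]; print("tray",c,np.mean(c,0),[np.linalg.norm(c[i]-c[i-1]) for i in range(4)])
print("wood",P((400,240),.009),"mug",P((262,340),.04),"jar",P((208,315),.04))
print(camera_model("wrist"))
E
```

```text
mouth [0.4458 0.1762 0.095 ] [0.6909 0.1699 0.095 ] 0.2451594636908451 mid [0.5684 0.1731 0.095 ] foot [0.6888 0.1715 0.    ] [0.4497 0.179  0.    ]
inward [ 0.0259  0.9997 -0.    ] [-0.0259 -0.9997  0.    ]
bangle [0.5793 0.2371 0.009 ] [0.5991 0.1996 0.009 ] [0.5572 0.2737 0.009 ]
bar [0.4874 0.2801 0.02  ]
rod [ 0.624  -0.3037  0.028 ] [ 0.6085 -0.1909  0.028 ] 0.11381271759686425 tip [ 0.6117 -0.1928  0.001 ]
mat [array([ 0.6635, -0.393 ,  0.    ]), array([ 0.5801, -0.4045,  0.    ]), array([ 0.6396, -0.165 ,  0.    ])]
tray [array([ 0.3662, -0.3423,  0.016 ]), array([ 0.3514, -0.1805,  0.016 ]), array([ 0.5147, -0.1603,  0.016 ]), array([ 0.5288, -0.3219,  0.016 ])] [ 0.4403 -0.2512  0.016 ] [np.float64(0.16387448032286372), np.float64(0.16240086680018764), np.float64(0.1644807040022086), np.float64(0.1621866951757985)]
wood [0.3781 0.1159 0.009 ] mug [0.7694 0.0154 0.04  ] jar [ 0.7792 -0.1023  0.04  ]
{'fx': 402.7728162092942, 'fy': 402.7728162092942, 'cx': 313.2582728205331, 'cy': 232.4323086257327, 'world_to_cam': array([[ 0.4299,  0.9029, -0.0023, -0.6233],
       [ 0.8581, -0.4078,  0.3121, -0.0406],
       [ 0.2809, -0.1361, -0.95  ,  0.3806],
       [ 0.    ,  0.    ,  0.    ,  1.    ]])}
```

The measurements agree with the given sizes: mouth width 245 mm, tray sides 163 mm, and the prong tip and rod end coincide. From these:
- **Bangle centre:** about (0.578, 0.237).
- **Mouth:** y ≈ 0.174.
- **Hook grip:** about (0.631, −0.345), yaw 98°.
- **Tray:** (0.440, −0.251).

Next I move above the hook.

```bash
cat >> h.py <<'E'
from scipy.spatial.transform import Rotation as Ro
def go(p,yaw_deg):
    s=read_state(); R=Ro.from_euler("xyz",s["eef_rot"]); T=Ro.from_euler("xyz",[np.pi,0,np.radians(yaw_deg)])
    d=R.inv().apply(np.array(p)-s["tcp_pos"]); w=(R.inv()*T).as_rotvec(degrees=True)
    print("t",round(s["time"],2),"tcp",s["tcp_pos"].round(4),"rpy",np.degrees(s["eef_rot"]).round(2),"F",s["force"].round(1),"gap",round(s["finger_gap"],4))
    print("shift mm",(d*1000).round(1),"turn",w.round(2))
E
python3 -c "
from h import *
go((.631,-.345,.24),97.8); go((.631,-.345,.26),97.8)"
```

```text
t 0.1 tcp [0.2685 0.5636 0.2301] rpy [-1.7987e+02 -2.0000e-02  1.5451e+02] F [0.3 0.4 0.5] gap 0.0856
shift mm [-718.2 -664.2   -8.7] turn [-1.200e-01  5.000e-02  5.671e+01]
t 0.1 tcp [0.2685 0.5636 0.2301] rpy [-1.7987e+02 -2.0000e-02  1.5451e+02] F [0.3 0.4 0.5] gap 0.0856
shift mm [-718.2 -664.2  -28.7] turn [-1.200e-01  5.000e-02  5.671e+01]
```

Request:
step_arm(rows=[[[0.085, -0.03, -0.028, -0.03, 0, 0, 0], [0.085, -0.06, -0.056, -0.05, 0, 0, 0], [0.085, -0.09, -0.083, -0.05, 0, 0, 0], [0.085, -0.12, -0.11, -0.05, 0, 0, 0], [0.085, -0.15, -0.138, -0.05, 0, 0, 0]]])

```text
time: 0.52
tcp_pos: [0.3422, 0.3817, 0.2818]
eef_rot: [3.141, 0.001, 2.698]
force: [0.3, 0.2, -0.6]
finger_gap: 0.0851
```

Request:
step_arm(rows=[[[0.085, -0.03, -0.028, 0, 0, 0, 0], [0.085, -0.06, -0.056, 0, 0, 0, 0], [0.085, -0.09, -0.083, 0, 0, 0, 0], [0.085, -0.12, -0.11, 0, 0, 0, 0], [0.085, -0.15, -0.138, 0, 0, 0, 0]]])

```text
time: 0.93
tcp_pos: [0.4177, 0.1921, 0.2809]
eef_rot: [-3.142, -0.0, 2.697]
force: [1.3, 0.8, 0.6]
finger_gap: 0.0852
```

Request:
step_arm(rows=[[[0.085, -0.03, -0.028, 0, 0, 0, 0], [0.085, -0.06, -0.056, 0, 0, 0, 0], [0.085, -0.09, -0.083, 0, 0, 0, 0], [0.085, -0.12, -0.11, 0, 0, 0, 0], [0.085, -0.15, -0.138, 0, 0, 0, 0]]])

```text
time: 1.35
tcp_pos: [0.4938, 0.0029, 0.2809]
eef_rot: [3.141, -0.0, 2.697]
force: [0.8, 0.6, 1.2]
finger_gap: 0.085
```

Request:
step_arm(rows=[[[0.085, -0.03, -0.028, 0, 0, 0, 7], [0.085, -0.06, -0.056, 0, 0, 0, 14], [0.085, -0.09, -0.083, 0, 0, 0, 21], [0.085, -0.12, -0.11, 0, 0, 0, 28], [0.085, -0.15, -0.138, 0, 0, 0, 35]]])

```text
time: 1.77
tcp_pos: [0.5699, -0.1861, 0.2805]
eef_rot: [-3.141, -0.001, 2.08]
force: [0.1, -0.3, 0.5]
finger_gap: 0.0851
```

```bash
python3 -c "
from h import *
go((.631,-.345,.2),97.8)"
```

```text
t 1.77 tcp [ 0.5699 -0.1861  0.2805] rpy [-1.7998e+02 -6.0000e-02  1.1915e+02] F [ 0.1 -0.3  0.5] gap 0.0851
shift mm [-168.7  -24.    80.4] turn [-0.03 -0.06 21.35]
```

Request:
step_arm(rows=[[[0.085, -0.035, -0.005, 0.01, 0, 0, 5], [0.085, -0.07, -0.01, 0.025, 0, 0, 10], [0.085, -0.105, -0.015, 0.04, 0, 0, 15], [0.085, -0.14, -0.02, 0.06, 0, 0, 21], [0.085, -0.169, -0.024, 0.08, 0, 0, 21]]])

```text
time: 2.18
tcp_pos: [0.6326, -0.3458, 0.2001]
eef_rot: [3.141, 0.001, 1.715]
force: [0.7, 0.2, 0.5]
finger_gap: 0.085
```

```bash
python3 -c "
from h import *
go((.631,-.345,.008),97.8)
m=camera_model('wrist'); cv2.imwrite('pics/w1.png',camera('wrist'))
import pickle; pickle.dump(m,open('w1.pkl','wb'))"
```

```text
t 2.18 tcp [ 0.6326 -0.3458  0.2001] rpy [1.7999e+02 4.0000e-02 9.8250e+01] F [0.7 0.2 0.5] gap 0.085
shift mm [  1.1  -1.5 192.1] turn [0.01 0.04 0.45]
```

View pics/w1.png

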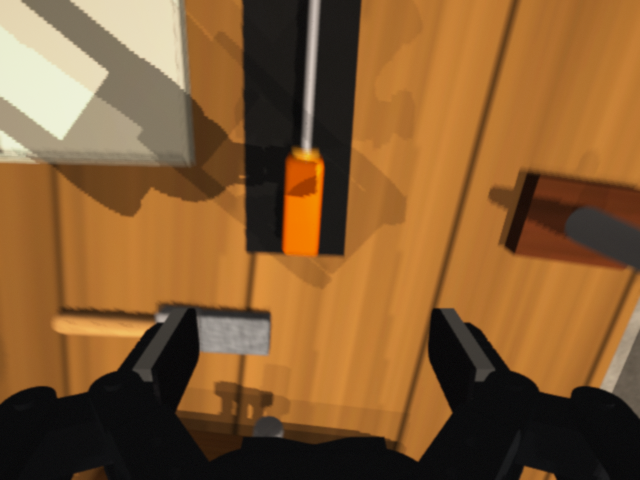

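Wrist view: the orange handle spans columns 283–323 and rows 150–255, with the rod going up from (307,150) to (314,0) along the black mat. It is the right hook.

```bash
python3 -c "
from h import *
import pickle; m=pickle.load(open('w1.pkl','rb')); W=m['world_to_cam']; print('cam',-W[:3,:3].T@W[:3,3])
a,b=ray('',307,150,.028,m),ray('',314,2,.028,m); print('rod',a,b,np.degrees(np.arctan2(*(b-a)[1::-1])))
for z,u,v in((.034,286,158),(.034,324,160),(.034,283,250),(.034,320,250),(0,283,255),(0,320,255)): print(z,ray('',u,v,z,m))
print('mat',[ray('',u,v,0,m) for u,v in((248,250),(344,254),(245,5),(359,5))])
"
```

```text
cam [ 0.62051642 -0.26673561  0.34272001]
rod [ 0.62123138 -0.30378265  0.028     ] [ 0.61196122 -0.2030147   0.028     ] 95.25613610651412
0.034 [ 0.60624583 -0.31131925  0.034     ]
0.034 [ 0.63508065 -0.30865402  0.034     ]
0.034 [ 0.6130134  -0.38587291  0.034     ]
0.034 [ 0.64299129 -0.38151793  0.034     ]
0 [ 0.61277563 -0.40383388  0.        ]
0 [ 0.64619371 -0.39897943  0.        ]
mat [array([ 0.58071029, -0.40356649,  0.        ]), array([ 0.66770852, -0.3948656 ,  0.        ]), array([ 0.55991785, -0.20684312,  0.        ]), array([ 0.6451298 , -0.19443283,  0.        ])]
```

```bash
python3 -c "
from h import *
go((.6245,-.347,.008),95.5)"
```

```text
t 2.23 tcp [ 0.631  -0.3494  0.1924] rpy [-1.7967e+02 -6.0000e-02  9.8260e+01] F [-0.7 -2.8 -3.6] gap 0.085
shift mm [  3.1  -5.1 184.5] turn [-0.33 -0.05  2.76]
```

Request:
step_arm(rows=[[[0.07, 0.003, -0.005, 0.035, 0, 0, 2.8], [0.065, 0.003, -0.005, 0.07, 0, 0, 2.8], [0.06, 0.003, -0.005, 0.1, 0, 0, 2.8], [0.06, 0.003, -0.005, 0.12, 0, 0, 2.8], [0.06, 0.003, -0.005, 0.13, 0, 0, 2.8]]])

```text
time: 2.65
tcp_pos: [0.6236, -0.3387, 0.0656]
eef_rot: [-3.135, -0.006, 1.671]
force: [-0.4, 0.7, -1.1]
finger_gap: 0.0603
```

```bash
python3 -c "
from h import *
go((.6245,-.347,.008),95.5)"
```

```text
t 2.65 tcp [ 0.6236 -0.3387  0.0656] rpy [-179.6    -0.33   95.72] F [-0.4  0.7 -1.1] gap 0.0603
shift mm [-8.7  0.5 57.5] turn [-0.4  -0.33  0.22]
```

Request:
step_arm(rows=[[[0.06, -0.003, 0, 0.02, 0, 0, 0], [0.06, -0.005, 0, 0.04, 0, 0, 0], [0.06, -0.005, 0, 0.05, 0, 0, 0], [0.06, -0.005, 0, 0.05, 0, 0, 0], [0.06, -0.005, 0, 0.05, 0, 0, 0]]])

```text
time: 3.07
tcp_pos: [0.6272, -0.3456, 0.0212]
eef_rot: [-3.141, -0.001, 1.671]
force: [0.6, -0.6, 0.6]
finger_gap: 0.0602
```

```bash
python3 -c "
from h import *
go((.6245,-.347,.008),95.5)"
```

```text
t 3.07 tcp [ 0.6272 -0.3456  0.0212] rpy [-1.7996e+02 -4.0000e-02  9.5720e+01] F [ 0.6 -0.6  0.6] gap 0.0602
shift mm [-1.2 -2.8 13.2] turn [-0.04 -0.04  0.22]
```

Request:
step_arm(rows=[[[0.06, -0.001, -0.003, 0.008, 0, 0, 0], [0.06, -0.001, -0.003, 0.014, 0, 0, 0], [0.028, -0.001, -0.003, 0.014, 0, 0, 0], [0.02, -0.001, -0.003, 0.014, 0, 0, 0], [0.02, -0.001, -0.003, 0.014, 0, 0, 0]]], squeeze=60)

```text
time: 3.48
tcp_pos: [0.6248, -0.3475, 0.0081]
eef_rot: [3.141, 0.001, 1.67]
force: [-0.2, -0.1, -1.1]
finger_gap: 0.029
```

Request:
step_arm(rows=[[[0.02, 0, 0, 0, 0, 0, 0], [0.02, 0, 0, 0, 0, 0, 0], [0.02, 0, 0, 0, 0, 0, 0], [0.02, 0, 0, 0, 0, 0, 0]]])

```text
time: 3.82
tcp_pos: [0.6248, -0.3474, 0.0077]
eef_rot: [3.141, 0.001, 1.671]
force: [0.2, 0.1, 0.3]
finger_gap: 0.0293
```

Request:
step_arm(rows=[[[0.02, 0, 0, -0.01, 0, 0, 0], [0.02, 0, 0, -0.02, 0, 0, 0], [0.02, 0, 0, -0.03, 0, 0, 0], [0.02, 0, 0, -0.035, 0, 0, 0], [0.02, 0, 0, -0.035, 0, 0, 0]]])

```text
time: 4.23
tcp_pos: [0.6261, -0.3483, 0.0453]
eef_rot: [3.138, 0.003, 1.671]
force: [-0.3, -0.7, -1.5]
finger_gap: 0.029
```

```bash
python3 -c "
from h import *
go((.578,-.05,.046),88.5)"
```

```text
t 4.23 tcp [ 0.6261 -0.3483  0.0453] rpy [179.79   0.18  95.72] F [-0.3 -0.7 -1.5] gap 0.029
shift mm [301.6 -18.1  -1.7] turn [0.22 0.16 7.22]
```

Request:
step_arm(rows=[[[0.02, 0.02, -0.001, 0, 0, 0, 1], [0.02, 0.05, -0.003, 0, 0, 0, 2], [0.02, 0.08, -0.006, 0, 0, 0, 3], [0.02, 0.11, -0.009, 0, 0, 0, 5], [0.02, 0.14, -0.012, 0, 0, 0, 7.2]]])

```text
time: 4.65
tcp_pos: [0.5979, -0.2079, 0.0422]
eef_rot: [-3.141, -0.0, 1.543]
force: [0.7, -0.0, -2.2]
finger_gap: 0.0288
```

Request:
step_arm(rows=[[[0.02, 0.03, 0, 0, 0, 0, 0], [0.02, 0.06, 0, 0, 0, 0, 0], [0.02, 0.09, 0, 0, 0, 0, 0], [0.02, 0.12, 0, 0, 0, 0, 0], [0.02, 0.14, 0, 0, 0, 0, 0]]])

```text
time: 5.07
tcp_pos: [0.6016, -0.0663, 0.0422]
eef_rot: [-3.141, -0.001, 1.546]
force: [0.6, -0.7, -1.9]
finger_gap: 0.0288
```

Request:
step_arm(rows=[[[0.02, 0, 0, 0, 0, 0, 0], [0.02, 0, 0, 0, 0, 0, 0], [0.02, 0, 0, 0, 0, 0, 0]]])

```text
time: 5.32
tcp_pos: [0.6023, -0.0695, 0.0424]
eef_rot: [3.141, 0.001, 1.545]
force: [0.8, -0.2, -2.5]
finger_gap: 0.0292
```

```bash
python3 -c "
from h import *
import pickle
go((.574,.06,.046),88.5)
pickle.dump(camera_model('wrist'),open('w2.pkl','wb')); w=camera('wrist'); s=camera('scene')
cv2.imwrite('pics/w2.png',np.hstack([cv2.resize(w,None,fx=.625,fy=.625),cv2.resize(s[200:400,310:510],(400,400),interpolation=cv2.INTER_CUBIC)[:300]]))
cv2.imwrite('pics/w2full.png',w)"
```

```text
t 5.32 tcp [ 0.6023 -0.0695  0.0424] rpy [1.7999e+02 3.0000e-02 8.8540e+01] F [ 0.8 -0.2 -2.5] gap 0.0292
shift mm [128.7 -31.6  -3.7] turn [0.01 0.03 0.04]
```

View pics/w2.png

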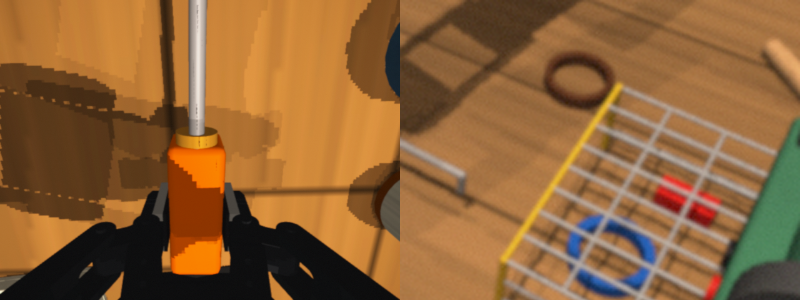

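The prong end is visible in the scene crop: its top is at about full-image (341,287) and its tip at (341.5,298). The hook sits straight in the jaws.

```bash
python3 -c "
from h import *
print(ray('scene',341,286.5,.0627),ray('scene',341.5,298.5,.0357), 'expect',.6023+.155*np.cos(np.radians(88.5)),-.0695+.155)
"
```

```text
[0.60552008 0.08456438 0.0627    ] [0.61169658 0.09059927 0.0357    ] expect 0.6063574269877203 0.08549999999999999
```

Request:
step_arm(rows=[[[0.02, 0, -0.016, 0, 0, 0, 0], [0.02, 0.015, -0.032, 0, 0, 0, 0], [0.02, 0.04, -0.032, 0, 0, 0, 0], [0.02, 0.07, -0.032, 0, 0, 0, 0], [0.02, 0.1, -0.032, 0, 0, 0, 0]]])

```text
time: 5.83
tcp_pos: [0.5729, 0.0308, 0.0424]
eef_rot: [3.141, 0.0, 1.541]
force: [1.0, -0.1, -1.9]
finger_gap: 0.0294
```

Request:
step_arm(rows=[[[0.02, 0.02, 0, 0, 0, 0, 0], [0.02, 0.035, 0, 0, 0, 0, 0], [0.02, 0.045, 0, 0, 0, 0, 0], [0.02, 0.051, 0, 0, 0, 0, 0], [0.02, 0.051, 0, 0, 0, 0, 0]]])

```text
time: 6.25
tcp_pos: [0.5743, 0.0828, 0.0423]
eef_rot: [3.141, -0.0, 1.545]
force: [1.0, 0.7, -1.1]
finger_gap: 0.0291
```

```bash
python3 -c "
from h import *
go((.574,.083,.0095),88.5)
s=camera('scene'); d=camera('side')
cv2.imwrite('pics/in1.png',np.hstack([cv2.resize(s[240:390,340:490],(400,400),interpolation=cv2.INTER_CUBIC),cv2.resize(d[150:250,220:345],(400,320),interpolation=cv2.INTER_CUBIC)[:400].repeat(1,0) if 0 else cv2.resize(d[130:255,220:345],(400,400),interpolation=cv2.INTER_CUBIC)]))"
```

```text
t 6.25 tcp [0.5743 0.0828 0.0423] rpy [179.99  -0.    88.52] F [ 1.   0.7 -1.1] gap 0.0291
shift mm [ 0.2 -0.3 32.8] turn [ 0.01 -0.    0.02]
```

View pics/in1.png

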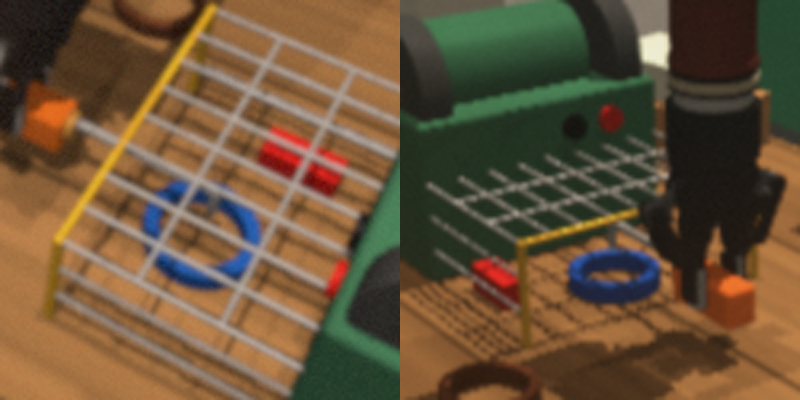

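The prong shows at (212,205) in the scene crop and (615,235) in the side crop, above the bangle's hole in both views. I lower it now, then pull.

Request:
step_arm(rows=[[[0.02, 0, 0, 0.01, 0, 0, 0], [0.02, 0, 0, 0.02, 0, 0, 0], [0.02, 0, 0, 0.028, 0, 0, 0], [0.02, 0, 0, 0.033, 0, 0, 0], [0.02, 0, 0, 0.033, 0, 0, 0]]])

```text
time: 6.77
tcp_pos: [0.5733, 0.0822, 0.0081]
eef_rot: [-3.139, 0.0, 1.544]
force: [0.6, -0.7, -1.7]
finger_gap: 0.0292
```

Request:
step_arm(rows=[[[0.02, -0.012, 0, 0, 0, 0, 0], [0.02, -0.024, 0, 0, 0, 0, 0], [0.02, -0.036, 0, 0, 0, 0, 0], [0.02, -0.048, 0, 0, 0, 0, 0], [0.02, -0.06, 0, 0, 0, 0, 0]]])

```text
time: 7.18
tcp_pos: [0.5723, 0.0209, 0.0092]
eef_rot: [-3.141, 0.0, 1.544]
force: [0.5, -0.1, -2.0]
finger_gap: 0.029
```

Request:
step_arm(rows=[[[0.02, -0.012, 0, 0, 0, 0, 0], [0.02, -0.024, 0, 0, 0, 0, 0], [0.02, -0.036, 0, 0, 0, 0, 0], [0.02, -0.048, 0, 0, 0, 0, 0], [0.02, -0.06, 0, 0, 0, 0, 0]]])

```text
time: 7.6
tcp_pos: [0.5709, -0.0386, 0.0093]
eef_rot: [3.142, 0.0, 1.545]
force: [-0.4, 0.7, -1.9]
finger_gap: 0.0293
```

Request:
step_arm(rows=[[[0.02, -0.012, 0, 0, 0, 0, 0], [0.02, -0.024, 0, 0, 0, 0, 0], [0.02, -0.036, 0, 0, 0, 0, 0], [0.02, -0.048, 0, 0, 0, 0, 0], [0.02, -0.06, 0, 0, 0, 0, 0]]])

```text
time: 8.02
tcp_pos: [0.5694, -0.0985, 0.0092]
eef_rot: [-3.142, -0.0, 1.545]
force: [0.8, 0.0, -3.0]
finger_gap: 0.029
```

Request:
step_arm(rows=[[[0.02, -0.012, 0, 0, 0, 0, 0], [0.02, -0.024, 0, 0, 0, 0, 0], [0.02, -0.036, 0, 0, 0, 0, 0], [0.02, -0.044, 0, 0, 0, 0, 0], [0.02, -0.05, 0, 0, 0, 0, 0]]])

```text
time: 8.43
tcp_pos: [0.5682, -0.1486, 0.0093]
eef_rot: [3.141, 0.0, 1.544]
force: [0.2, 0.9, -1.8]
finger_gap: 0.0288
```

```bash
python3 -c "
from h import *
go((.6245,-.347,.0425),95.5)
s=camera('scene')
cv2.imwrite('pics/out1.png',cv2.resize(s[180:400,270:490],(600,600),interpolation=cv2.INTER_CUBIC))"
```

```text
t 8.43 tcp [ 0.5682 -0.1486  0.0093] rpy [1.7999e+02 1.0000e-02 8.8470e+01] F [ 0.2  0.9 -1.8] gap 0.0288
shift mm [-196.8   61.6  -33.1] turn [ 0.01  0.01 -7.03]
```

View pics/out1.png

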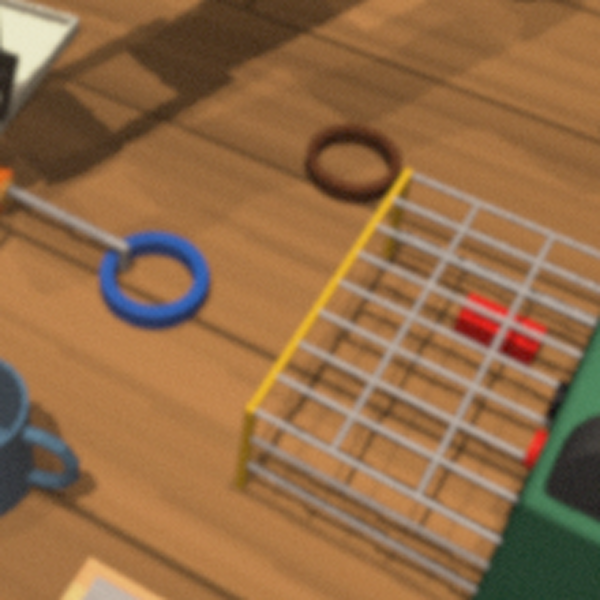

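The bangle is fully outside the mouth: its ring is centred at crop (155,279), and the bar and wooden bangle haven't moved. I lift the prong out and take the hook back.

Request:
step_arm(rows=[[[0.02, 0.004, 0, 0, 0, 0, 0], [0.02, 0.006, 0, -0.008, 0, 0, 0], [0.02, 0.006, 0, -0.018, 0, 0, 0], [0.02, 0.006, 0, -0.03, 0, 0, 0], [0.02, 0.006, 0, -0.036, 0, 0, 0]]])

```text
time: 8.9
tcp_pos: [0.57, -0.1412, 0.048]
eef_rot: [3.138, 0.001, 1.546]
force: [0.2, -0.4, -1.8]
finger_gap: 0.0289
```

Request:
step_arm(rows=[[[0.02, -0.015, 0.006, 0, 0, 0, -1], [0.02, -0.04, 0.015, 0, 0, 0, -2], [0.02, -0.07, 0.025, 0, 0, 0, -4], [0.02, -0.1, 0.035, 0, 0, 0, -5.5], [0.02, -0.13, 0.045, 0, 0, 0, -7]]])

```text
time: 9.32
tcp_pos: [0.611, -0.2735, 0.0468]
eef_rot: [3.14, 0.001, 1.669]
force: [0.1, 0.3, -1.7]
finger_gap: 0.0293
```

```bash
python3 -c "
from h import *
go((.6245,-.347,.0425),95.7)
print(ray('scene',155*.3667+270,279*.3667+180,.009))"
```

```text
t 9.32 tcp [ 0.611  -0.2735  0.0468] rpy [1.7991e+02 6.0000e-02 9.5650e+01] F [ 0.1  0.3 -1.7] gap 0.0293
shift mm [-74.5   6.2   4.4] turn [ 0.09  0.06 -0.05]
[0.57332247 0.03553188 0.009     ]
```

Request:
step_arm(rows=[[[0.02, -0.025, 0.003, 0, 0, 0, 0], [0.02, -0.05, 0.005, 0, 0, 0, 0], [0.02, -0.068, 0.005, 0.004, 0, 0, 0], [0.02, -0.073, 0.005, 0.004, 0, 0, 0], [0.02, -0.073, 0.005, 0.004, 0, 0, 0]]])

```text
time: 9.73
tcp_pos: [0.6222, -0.3462, 0.0421]
eef_rot: [3.141, 0.001, 1.665]
force: [-0.3, 0.7, -2.3]
finger_gap: 0.0292
```

```bash
python3 -c "
from h import *
go((.6245,-.347,.0082),95.7)"
```

```text
t 9.73 tcp [ 0.6222 -0.3462  0.0421] rpy [1.7994e+02 5.0000e-02 9.5420e+01] F [-0.3  0.7 -2.3] gap 0.0292
shift mm [-1.   2.2 33.9] turn [ 0.06  0.05 -0.28]
```

Request:
step_arm(rows=[[[0.02, -0.001, 0.001, 0.012, 0, 0, 0], [0.02, -0.001, 0.001, 0.022, 0, 0, 0], [0.02, -0.001, 0.001, 0.03, 0, 0, 0], [0.02, -0.001, 0.001, 0.034, 0, 0, 0], [0.02, -0.001, 0.001, 0.034, 0, 0, 0]]])

```text
time: 10.15
tcp_pos: [0.6221, -0.3434, 0.0076]
eef_rot: [-3.138, -0.003, 1.668]
force: [-3.8, 2.6, 6.0]
finger_gap: 0.0294
```

Request:
step_arm(rows=[[[0.02, 0, 0, 0, 0, 0, 0], [0.04, 0, 0, 0, 0, 0, 0], [0.06, 0, 0, 0, 0, 0, 0], [0.06, 0, 0, 0, 0, 0, 0], [0.06, 0, 0, 0, 0, 0, 0]]])

```text
time: 10.57
tcp_pos: [0.623, -0.3451, 0.0069]
eef_rot: [-3.141, -0.0, 1.667]
force: [1.0, 0.3, 0.3]
finger_gap: 0.0599
```

Request:
step_arm(rows=[[[0.06, 0, 0, -0.01, 0, 0, 0], [0.06, 0, 0, -0.03, 0, 0, 0], [0.06, 0, 0, -0.06, 0, 0, 0], [0.06, 0, 0, -0.1, 0, 0, 0], [0.06, 0, 0, -0.12, 0, 0, 0]]])

```text
time: 10.98
tcp_pos: [0.6251, -0.3469, 0.1331]
eef_rot: [3.136, 0.004, 1.667]
force: [0.8, -1.0, 1.4]
finger_gap: 0.0599
```

```bash
python3 -c "
from h import *
go((.573,0.0,.19),90)
go((.573,0.0,.19),0)"
```

```text
t 10.98 tcp [ 0.6251 -0.3469  0.1331] rpy [179.7    0.25  95.51] F [ 0.8 -1.   1.4] gap 0.0599
shift mm [350.  -18.2 -58.6] turn [0.31 0.24 5.51]
t 10.98 tcp [ 0.6251 -0.3469  0.1331] rpy [179.7    0.25  95.51] F [ 0.8 -1.   1.4] gap 0.0599
shift mm [350.  -18.2 -58.6] turn [ 4.400e-01 -6.000e-02  9.551e+01]
```

Request:
step_arm(rows=[[[0.05, 0.03, -0.004, -0.02, 0, 0, 2], [0.05, 0.065, -0.01, -0.04, 0, 0, 4], [0.05, 0.105, -0.02, -0.058, 0, 0, 5.5], [0.05, 0.145, -0.03, -0.058, 0, 0, 5.5], [0.05, 0.185, -0.04, -0.058, 0, 0, 5.5]]])

```text
time: 11.4
tcp_pos: [0.567, -0.1667, 0.1885]
eef_rot: [3.136, 0.002, 1.57]
force: [0.2, 0.9, -0.1]
finger_gap: 0.0498
```

Request:
step_arm(rows=[[[0.05, 0.04, -0.01, 0, 0, 0, 0], [0.05, 0.08, -0.02, 0, 0, 0, 0], [0.05, 0.12, -0.03, 0, 0, 0, 0], [0.05, 0.16, -0.03, 0, 0, 0, 0], [0.05, 0.185, -0.03, 0, 0, 0, 0]]])

```text
time: 11.82
tcp_pos: [0.5351, 0.0211, 0.1862]
eef_rot: [3.141, -0.001, 1.573]
force: [0.3, -1.0, -0.5]
finger_gap: 0.0499
```

Request:
step_arm(rows=[[[0.04, 0, 0, 0, 0, 0, 0], [0.04, 0, 0, 0, 0, 0, 0], [0.04, 0, 0, 0, 0, 0, 0]]])

```text
time: 12.07
tcp_pos: [0.5364, 0.0173, 0.1859]
eef_rot: [3.141, 0.001, 1.571]
force: [-0.3, -0.1, -0.7]
finger_gap: 0.0401
```

```bash
python3 -c "
from h import *
go((.537,.0355,.19),90)
m=camera_model('wrist'); w=camera('wrist'); s=camera('scene')
cv2.imwrite('pics/w3.png',np.hstack([cv2.resize(w,(400,300)),cv2.resize(s[150:270,130:290],(400,300),interpolation=cv2.INTER_CUBIC)]))
B,G,R=[w[...,i].astype(int) for i in range(3)]
k=((B>R+40)&(B>G+25)).astype(np.uint8)
c=max(cv2.findContours(k,cv2.RETR_EXTERNAL,cv2.CHAIN_APPROX_NONE)[0],key=cv2.contourArea); e=cv2.fitEllipse(c); print(e)
print(ray('',*e[0],.012,m)); x,y,ww,h=cv2.boundingRect(c); print(x,y,ww,h,ray('',x,e[0][1],.012,m),ray('',x+ww,e[0][1],.012,m))"
```

```text
t 12.07 tcp [0.5364 0.0173 0.1859] rpy [1.7994e+02 4.0000e-02 9.0040e+01] F [-0.3 -0.1 -0.7] gap 0.0401
shift mm [18.2  0.6 -4.2] turn [0.06 0.04 0.04]
((360.33624267578125, 184.02017211914062), (103.37360382080078, 106.08953857421875), 55.250606536865234)
[0.57367955 0.03348797 0.012     ]
308 132 106 105 [0.53202195 0.03345649 0.012     ] [0.61641071 0.03352026 0.012     ]
```

View pics/w3.png

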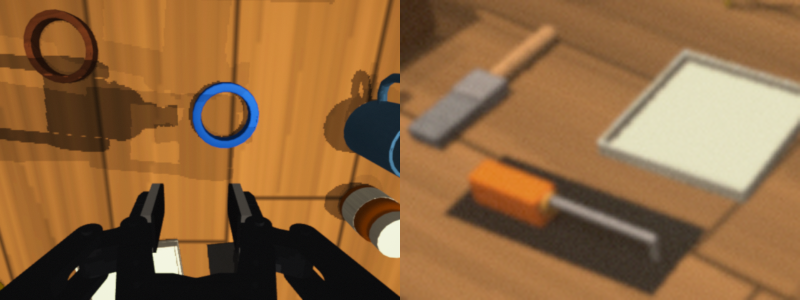

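Wrist crop: the blue bangle is clear, centred at full-image (360,184). That gives (0.574, 0.0335) and a width of 84.4 mm, which matches. In the right-hand crop the hook lies along the mat. I'll grip the ring's −x wall at (0.5375, 0.0335).

Request:
step_arm(rows=[[[0.04, 0.016, 0.001, 0.03, 0, 0, 0], [0.04, 0.016, 0.001, 0.065, 0, 0, 0], [0.04, 0.016, 0.001, 0.1, 0, 0, 0], [0.04, 0.016, 0.001, 0.13, 0, 0, 0], [0.04, 0.016, 0.001, 0.145, 0, 0, 0]]])

```text
time: 12.58
tcp_pos: [0.534, 0.0325, 0.036]
eef_rot: [-3.135, -0.0, 1.569]
force: [-1.0, -0.5, 0.9]
finger_gap: 0.0399
```

Request:
step_arm(rows=[[[0.04, 0, 0, 0, 0, 0, 0], [0.04, 0, 0, 0, 0, 0, 0]]])

```text
time: 12.75
tcp_pos: [0.5364, 0.0326, 0.0394]
eef_rot: [-3.139, -0.0, 1.569]
force: [0.2, -0.2, -0.2]
finger_gap: 0.0398
```

```bash
python3 -c "
from h import *
go((.5375,.0335,.004),90)"
```

```text
t 12.75 tcp [0.5364 0.0326 0.0394] rpy [-179.85   -0.     89.91] F [ 0.2 -0.2 -0.2] gap 0.0398
shift mm [ 0.9  1.2 35.4] turn [-0.15 -0.   -0.09]
```

Request:
step_arm(rows=[[[0.04, 0.001, 0.001, 0.01, 0, 0, 0], [0.04, 0.001, 0.001, 0.02, 0, 0, 0], [0.04, 0.001, 0.001, 0.03, 0, 0, 0], [0.04, 0.001, 0.001, 0.036, 0, 0, 0], [0.04, 0.001, 0.001, 0.036, 0, 0, 0]]])

```text
time: 13.17
tcp_pos: [0.5366, 0.0348, 0.0026]
eef_rot: [-3.138, -0.0, 1.571]
force: [-0.3, 0.6, -0.0]
finger_gap: 0.0397
```

Request:
step_arm(rows=[[[0.03, 0, 0, 0, 0, 0, 0], [0.02, 0, 0, 0, 0, 0, 0], [0.012, 0, 0, 0, 0, 0, 0], [0.006, 0, 0, 0, 0, 0, 0], [0.006, 0, 0, 0, 0, 0, 0]]], squeeze=40)

```text
time: 13.58
tcp_pos: [0.5387, 0.0348, 0.0048]
eef_rot: [3.14, 0.0, 1.571]
force: [0.9, 0.1, 0.4]
finger_gap: 0.0101
```

Request:
step_arm(rows=[[[0.006, 0, 0, 0, 0, 0, 0], [0.006, 0, 0, -0.005, 0, 0, 0], [0.006, 0, 0, -0.02, 0, 0, 0], [0.006, 0, 0, -0.04, 0, 0, 0], [0.006, 0, 0, -0.06, 0, 0, 0]]])

```text
time: 14.0
tcp_pos: [0.5369, 0.0348, 0.0643]
eef_rot: [-3.139, -0.0, 1.571]
force: [0.2, -0.9, -0.5]
finger_gap: 0.0104
```

```bash
python3 -c "
from h import *
go((.4035,-.251,.065),90)"
```

```text
t 14.0 tcp [0.5369 0.0348 0.0643] rpy [-1.7986e+02 -1.0000e-02  9.0010e+01] F [ 0.2 -0.9 -0.5] gap 0.0104
shift mm [-285.8 -133.5   -0.4] turn [-0.14 -0.01  0.01]
```

Request:
step_arm(rows=[[[0.006, -0.02, -0.01, 0, 0, 0, 0], [0.006, -0.05, -0.024, 0, 0, 0, 0], [0.006, -0.08, -0.038, 0, 0, 0, 0], [0.006, -0.11, -0.052, 0, 0, 0, 0], [0.006, -0.14, -0.066, 0, 0, 0, 0]]])

```text
time: 14.42
tcp_pos: [0.4712, -0.1062, 0.0646]
eef_rot: [3.141, 0.0, 1.572]
force: [1.0, 0.2, 0.2]
finger_gap: 0.0103
```

Request:
step_arm(rows=[[[0.006, -0.035, -0.017, 0, 0, 0, 0], [0.006, -0.07, -0.033, 0, 0, 0, 0], [0.006, -0.105, -0.05, 0, 0, 0, 0], [0.006, -0.13, -0.06, 0, 0, 0, 0], [0.006, -0.145, -0.068, 0, 0, 0, 0]]])

```text
time: 14.83
tcp_pos: [0.4031, -0.2531, 0.0648]
eef_rot: [3.141, 0.002, 1.569]
force: [0.1, -0.4, -0.1]
finger_gap: 0.0103
```

Request:
step_arm(rows=[[[0.006, 0, 0, 0, 0, 0, 0], [0.006, 0, 0, 0, 0, 0, 0], [0.006, 0, 0, 0, 0, 0, 0]]])

```text
time: 15.08
tcp_pos: [0.4041, -0.2495, 0.0642]
eef_rot: [-3.141, -0.001, 1.571]
force: [0.4, 0.3, -0.5]
finger_gap: 0.0108
```

```bash
python3 -c "
from h import *
go((.4035,-.251,.010),90)
s=camera('side')
cv2.imwrite('pics/pl.png',cv2.resize(s[200:380,250:490],(640,480),interpolation=cv2.INTER_CUBIC))"
```

```text
t 15.08 tcp [ 0.4041 -0.2495  0.0642] rpy [-1.7999e+02 -5.0000e-02  9.0010e+01] F [ 0.4  0.3 -0.5] gap 0.0108
shift mm [-1.5 -0.6 54.2] turn [-0.01 -0.05  0.01]
```

View pics/pl.png

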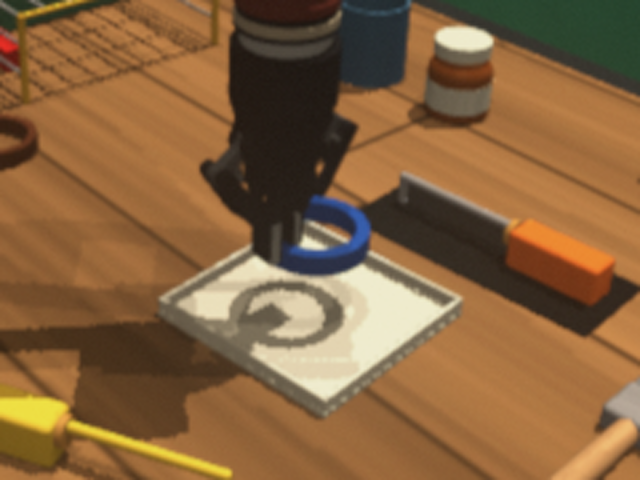

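The bangle hangs level at crop (320,235), over the tray, and the hook lies on the mat. I lower it to the tray floor and release.

Request:
step_arm(rows=[[[0.006, 0, 0, 0.015, 0, 0, 0], [0.006, 0, 0, 0.03, 0, 0, 0], [0.006, 0, 0, 0.044, 0, 0, 0], [0.006, 0, 0, 0.051, 0, 0, 0], [0.006, 0, 0, 0.055, 0, 0, 0]]])

```text
time: 15.55
tcp_pos: [0.4036, -0.2484, 0.0085]
eef_rot: [-3.139, -0.003, 1.573]
force: [-9.4, 8.4, 35.5]
finger_gap: 0.0104
```

Request:
step_arm(rows=[[[0.006, 0, 0, 0, 0, 0, 0], [0.006, 0, 0, 0, 0, 0, 0], [0.02, 0, 0, 0, 0, 0, 0], [0.03, 0, 0, 0, 0, 0, 0], [0.03, 0, 0, 0, 0, 0, 0]]])

```text
time: 15.97
tcp_pos: [0.4046, -0.2505, 0.0096]
eef_rot: [3.141, 0.001, 1.571]
force: [0.4, -0.6, 0.8]
finger_gap: 0.0298
```

Request:
step_arm(rows=[[[0.03, 0, 0, 0, 0, 0, 0], [0.03, 0, 0, -0.015, 0, 0, 0], [0.03, 0, 0, -0.04, 0, 0, 0], [0.03, 0, 0, -0.08, 0, 0, 0], [0.03, 0, 0, -0.12, 0, 0, 0]]])

```text
time: 16.38
tcp_pos: [0.4027, -0.2492, 0.1292]
eef_rot: [-3.139, -0.003, 1.571]
force: [0.6, -1.5, -0.3]
finger_gap: 0.0298
```

Request:
step_arm(rows=[[[0.03, 0, 0, -0.04, 0, 0, 0], [0.03, 0, 0, -0.06, 0, 0, 0], [0.03, 0, 0, -0.06, 0, 0, 0], [0.03, 0, 0, -0.06, 0, 0, 0], [0.03, 0, 0, -0.06, 0, 0, 0]]])

```text
time: 16.8
tcp_pos: [0.4034, -0.2497, 0.1881]
eef_rot: [-3.14, -0.001, 1.571]
force: [0.6, 0.8, 0.2]
finger_gap: 0.0302
```

```bash
python3 -c "
from h import *
go((.4,-.25,.2),90)
s=camera('side')
cv2.imwrite('pics/end.png',s[120:400,160:540].repeat(2,0).repeat(2,1))"
```

```text
t 16.8 tcp [ 0.4034 -0.2497  0.1881] rpy [-1.7991e+02 -8.0000e-02  9.0010e+01] F [0.6 0.8 0.2] gap 0.0302
shift mm [ -0.3  -3.4 -11.9] turn [-0.09 -0.08  0.01]
```

View pics/end.png

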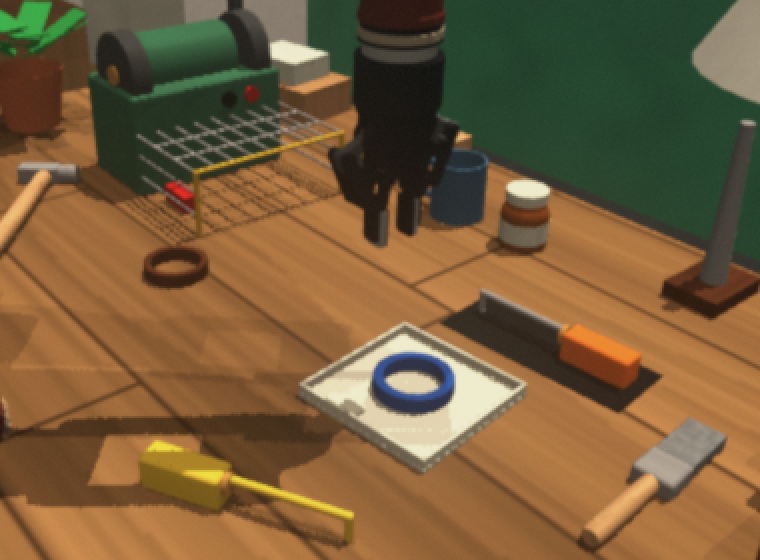

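The bangle lies flat in the tray at (413,382), the hook lies on the mat from (485,300) to (600,355), and everything else is in place. I hand in.

```bash
python3 -c "
from plant import *
print(finish_job())"
```

```text
the job is handed in; nothing more can be done
None
```

The bangle is out of the guard and lying flat in the white tray, and the hook is back on its black mat; the job is handed in at about 17 s of the 72 s allowed.

- **Pulling it out:** I lowered the hook's prong into the bangle's hole and drew it about 0.2 m, well clear of the mouth. The gripper's fingers never went under the guard.
- **Order and placing:** I laid the hook back on the mat first, since the gripper had to be free. Then I gripped the ring's wall and set the bangle in the tray.
- **Last checks:** The final side picture shows the bangle flat near the tray's middle and the hook lying along its mat. The bar, wooden bangle, mug, jar, hammer and brush look undisturbed, and the gripper was empty and clear at about 0.19 m.
- **What was less clean:** Setting the bangle on the tray floor gave a brief vertical push of about 36 N at the wrist. That is far below the 120 N wrist limit but close to the 40 N pressing limit. The push went through the held bangle and dropped to zero on release. I read the force only at the end of each move, so the peak could have been higher.

I viewed 10 pictures, counting crops.

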